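# Load a connecting rod into a gate-lever checking fixture

## Robot

A 6-joint arm with a two-finger parallel gripper is mounted at the origin on a cart in front of the work surface, level with it; the furniture and walls round the work are solid. World frame = base frame: x ahead of the robot, y to its left, z up, the work surface at z = 0. Lengths are in mm, angles in degrees, forces in N, time in s.
With the tool pointing down it reaches from about 275 to 750 mm from the base axis. Payload 10.2 kg.
Tool frame: the origin (TCP) lies on the centre line of the jaws, within the pads' length; the fingertips stand 14 mm ahead of it and the grasp point (between the pads) lies 5 mm behind it; y points along the fingers, z is the direction in which the jaws open and shut, and the axes are right-handed (so a half turn about y gives the same grasp; the last joint's range is limited). The gripper opens to 85 mm and grips with 20 to 120 N. Pads are 22 mm wide; open, the fingers measure 114 mm over their backs; the gripper's body (76 mm by 85 mm) begins 54 mm behind the grasp point. The pads swing forward as they close: fully open they stand 13 mm farther back than shut.
Start: joints at [56.356, 17.928, 85.812, -0, 76.261, -12.8], TCP at [186.823, 490.641, 245.294] pointing down, gripper open.
Joint ranges: [-168.41, 168.41], [-55.51, 124.54], [10.69, 146.95], [-70.63, 250.63], [1, 178], [-165.06, 165.06]. Speed limits (degrees/s): [136.94, 136.94, 172.46, 180, 180, 180].

## Interface

Orientations are given as [roll, pitch, yaw] about the fixed x, y, z axes, in that order (R = Rz(yaw) Ry(pitch) Rx(roll)).
In Python, from station import env gives the robot as it stands. The module is installed in compiled form; this text tells all that it offers.
- The arm moves only by the tool apply_moves, never from a script. Its argument "increments" is a list of rows, each a list of 7 numbers: the shift along the tool's x, y, z in m, then the turn, a rotation vector about the tool's x, y, z in degrees, then the opening, from -1 (shut) to 1 (fully open). In form: [[dx, dy, dz, rx, ry, rz, gripper], ...]. A call has 1 to 5 rows; each row is the pose to reach, as a shift and turn from the pose measured when the call began, along the tool's axes at that moment; what a row does not reach only later rows make up. A row lasts 1/8 s, in which the tool goes at most 62.5 mm and 10.7 degrees, less where a joint would pass 70% of its speed; a pose out of reach is approached as far as the arm can. A call with a gripper value outside its range is refused whole. The fingers move at their own pace and stop on an object; "squeeze" is the grip in N (left out, the last holds). Time passes only in rows, so rows that repeat a pose let the fingers close. It gives the time, the measured TCP pose, the force and the opening at its end, in the units of the state.
- env.read_state(): the state, without advancing time (a new reading comes with each control period).
- env.get_image(name): name is "scene" or "top"; returns a dict with "img" (480x640x3 uint8, red, green, blue), "intrinsics" (3x3 intrinsics, pixels), "eye" and "orientation" of the camera in the world. Camera axes: x right, y down, z forward; pixel columns grow to the right and rows downward; lengths in mm; the calibration is good to about 2 mm. A picture is of the moment at which its call begins. There is no depth.
- env.job_done(): hands the job in, once; it reports no verdict.
The state is a dict: "t": time; "joints": joint angles; "joint_velocities": joint speeds; "joint_torque": joint torques, N m; "tcp_pos": TCP position; "orientation": TCP orientation; "contact_force": force on the tool from outside, world axes, zero at the start; "ft_torque": the same for the moment, N m; "width": finger opening in mm.
Only numpy, scipy, OpenCV 4.12 (cv2) and the standard library are available. Lean on these libraries where they do the work, as an engineer would, in place of code of your own. Each camera call takes 0.05 s, during which the arm holds its last target.

## Task

Open the grey rod-checking fixture: lift its black-handled lever out of its notch, swing it to the notch at the other end of the slot and press it right down. Lay the connecting rod flat on the fixture's two rests, big end between the wide-set pins and small end between the narrow-set ones, and let go of it. Then lift the lever out again, swing it back to its first notch so that the keeper bar stands over the rod, and press it down until it bottoms; leave the wooden block and the grease tin where they are.

Things in the scene. Friction and masses are not known exactly. Their poses are not given: they have to be found in the camera images.
- fixture: Grey checking fixture fixed on the table, base plate 225 x 290 x 12 mm (x -125 to 100, y -135 to 155 mm from the origin). Origin: on the vertical pivot axis, at table level; x points away from the robot, turned by up to 0.3 rad; z up. The rod belongs with its origin at (-12, 100, 30) mm and its +y (big end) along the fixture's -x, i.e. at yaw +90 degrees to the fixture; 4 mm play each side.
- big_rest (a point): Middle of the big-end steel rest's flat top, between the wide-set pins, at (-62, 100, 30) mm in the fixture's frame; the rod's big_end point belongs here. The rest is 44 mm along x, 92 along y. Pins: tapered, 9 mm thick, 11 mm tall, centres 40.5 mm either side in y. Between the two rests there is only the plate, its top at z = 12 mm.
- small_rest (a point): Middle of the small-end steel rest's flat top, between the narrow-set pins, at (50, 100, 30) mm in the fixture's frame; the rod's small_end point belongs here. The rest is 28 mm along x, 66 along y. Pins as at the big end, centres 26.5 mm either side. An end stop 10 mm above the rest stands at x = 74 to 82 mm.
- lock_notch (a point): Floor of the first (closed) notch, at (-100, 0, 54) mm in the fixture's frame. The gate is an upright steel arc plate, 8 mm thick, at 100 mm radius about the pivot, top at z = 106 mm, with one closed slot through which the lever bar passes; at each end of the slot a notch, 18 mm wide with sides 16 mm high; between them the sill, top at z = 70 mm.
- open_notch (a point): Floor of the other (open) notch at the far right end of the slot, 100 mm from the pivot axis, swing 1.222 rad, z = 54 mm.
- swing (a joint): Swing of lever and keeper bar together about the fixture's vertical pivot axis, rad, anticlockwise from above. 0: first notch, lever along the fixture's -x, keeper bar along +y over the rests. 1.222: open notch, lever towards -y, keeper bar towards -x, clear of the shank. Light friction, stays put. Play in a notch about 0.03 rad; swings only when lifted.
- lift (a joint): Lift of the lever about its level hinge, 12 mm from the pivot axis on the lever's side, z = 60 mm; rad. 0: level, bottomed in a notch. Clears the sill from about 0.20; upper stop 0.27. Stiff: takes 3 to 4 N at the handle either way and stays at whatever height it is left, so press it down in a notch until the firm stop at 0 is felt.
- handle (a point): Grip point on the lever's upright black round handle (22 mm thick, 82 mm tall), 24 mm under its top. From the lift hinge it is 128 mm out along the 12 mm steel lever bar and 50 mm square up from it, so at lift 0 it is 140 mm from the pivot axis at z = 110 mm; the handle leans inward by the lift angle. The gate's outer face is 36 mm inward of the handle's axis.
- keeper_pad (a point): Underside of the rubber pad under the dark steel keeper bar's tip, 100 mm from the pivot axis, z = 51.5 mm, 2.5 mm above a rod in the rests. The bar is 22 mm wide, 10 mm thick, underside at z = 55 mm, and reaches 118 mm from the axis.
- rod: Dark steel connecting rod lying flat on the table, 71 x 159 x 18 mm, 0.48 kg, the only such rod here. Origin at the middle of its length on the underside; +y points to the big end (62 mm wide ring), -y to the small end (34 mm wide), z up. Take it by the shank (28 mm wide or less, 18 mm thick, from y = -38 to +10 mm).
- big_end (a point): Point on the rod's underside near the middle of the big end, 50 mm from the rod's origin along +y.
- small_end (a point): Point on the rod's underside at the middle of the small end, 62 mm from the rod's origin along -y.
- block: Bystander: plain wooden block lying loose on the table to the right, 45 x 120 x 38 mm; origin at the centre of its underside. Not to be moved.
- tin: Bystander: round grease tin, 68 mm across, 60 mm tall, standing loose on the left; origin at the centre of its underside. Not to be moved.
Not all that is in view belongs to the job. Several things have the shape of the rod; the one meant has the colours described above.

How it is judged (in metres and radians):
On the way, in this order (a step that is already met when the one before it is completed fails the run):
1. the lever is pressed down in the open notch at the other end of the gate (value of joint swing above 1.16 rad and value of joint lift below 0.035 rad), for 0.2 s.
2. the rod lies in the two rests, big end between the wide-set pins, and is let go (distance between big_end and big_rest below 0.012 m and distance between small_end and small_rest below 0.012 m and z of each of big_end, small_end in the frame of fixture below 0.036 m and contact force between the fingers and rod below 0.3 N and linear speed of rod below 0.03 m/s), for 0.2 s.
3. the lever is back and pressed down in the first notch, keeper bar over the rod (value of joint swing below 0.06 rad and value of joint lift below 0.035 rad), for 0.2 s.
At the end, for the whole second after the job is handed in: The rod lies at rest on the two rests (both its end points within 12 mm of the rest points and less than 36 mm above the table, rests being 30 mm), and the lever stands in the first notch (swing under 0.06 rad), pressed down (lift under 0.035 rad), with the keeper bar over the rod (all of step 3 and distance between big_end and big_rest below 0.012 m and distance between small_end and small_rest below 0.012 m and z of each of big_end, small_end in the frame of fixture below 0.036 m and linear speed of rod below 0.02 m/s); the robot touches nothing.
It fails at once if the wooden block is moved more than 30 mm or tipped over (distance of block from where it was at the start of the episode above 0.03 m or angle between block's own z axis and vertical above 0.5 rad).
It fails at once if the grease tin is moved more than 30 mm or tipped over (distance of tin from where it was at the start of the episode above 0.03 m or angle between tin's own z axis and vertical above 0.5 rad).
It also fails if it takes over 72 s, if anything falls off the work surface, if the arm or the gripper's body presses on something with over 40 N, if the wrist force passes 120 N, or if a joint passes its speed limit or range.

## Working session

There is one attempt and no reset: what is moved stays moved. The work goes in short steps, Python scripts to look and compute and a tool call to move; the robot and the scene stay as the last step left them, time stands still between calls to the robot, and variables do not carry over. Pictures are saved under pics/ and viewed, and the job is handed in when it is done.

Besides the shell and the picture viewer there is one more tool, called after "Call:" by a JSON object that holds its "fn" and its "kwargs", one argument or row to a line. apply_moves: Moves the arm, as the interface text tells. Its arguments: {"type":"object","properties":{"increments":{"type":"array"},"squeeze":{"type":"number"}},"required":["increments"]}

```bash
mkdir -p pics; python3 - <<'E'
from station import env
import cv2,numpy as np
print(env.read_state())
for n in("scene","top"):
    d=env.get_image(n); cv2.imwrite(f"pics/{n}0.png",d["img"][:,:,::-1]); print(n,d["intrinsics"],d["eye"],d["orientation"])
E
```

```text
{'t': 0.0, 'joints': array([ 5.63560017e+01,  1.79591831e+01,  8.58551783e+01, -1.89910472e-03,
        7.62612705e+01, -1.28001958e+01]), 'joint_velocities': array([-0.02255426,  0.03426486, -0.09288711, -0.00717042,  0.11660647,
       -0.03312843]), 'joint_torque': array([-6.50103220e-05, -4.12262750e+01, -2.59744799e+01, -2.10973376e-04,
        4.16509254e-03, -5.68233213e-05]), 'tcp_pos': array([186.68563762, 490.41892042, 244.72971995]), 'orientation': array([-9.00741609e+01,  1.49580311e-02, -2.08433599e+01]), 'contact_force': array([-0.06997299, -0.165488  , -0.07946708]), 'ft_torque': array([0.07458307, 0.04323453, 0.0389931 ]), 'width': 85.21716563423992}
scene [[578.36587013   0.         328.72661458]
 [  0.         578.36587013 249.52754583]
 [  0.           0.           1.        ]] [1166.61419785 -652.67436023 1694.253753  ] [-149.34095336    0.89924971   43.52621235]
top [[452.90689073   0.         316.95336714]
 [  0.         452.90689073 238.48658419]
 [  0.           0.           1.        ]] [ 424.18684049   26.43549558 1257.4853067 ] [-1.76064037e+02 -1.31516368e-01 -8.97772047e+01]
```

View pics/scene0.png

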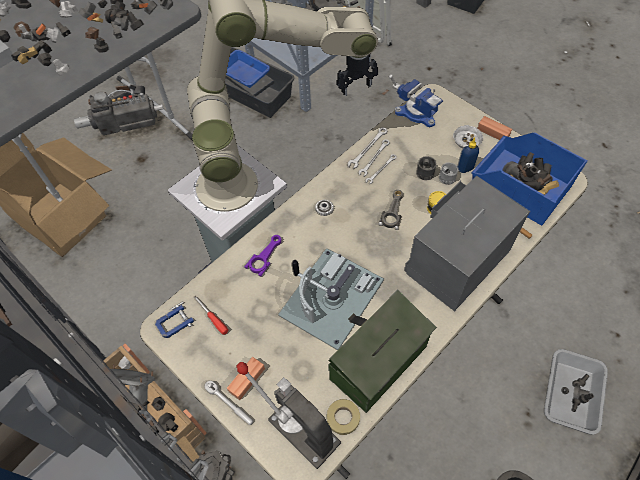

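View pics/top0.png

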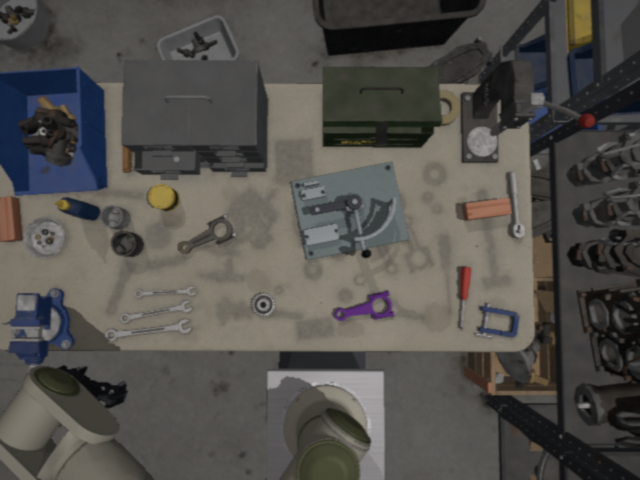

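```bash
cat > h.py <<'E'
import numpy as np,cv2
from scipy.spatial.transform import Rotation as R
def cam(d):
    # world->cam
    return R.from_euler('xyz',d["orientation"],degrees=True).as_matrix(),np.array(d["eye"]),np.array(d["intrinsics"])
def proj(d,P):
    M,e,K=cam(d); q=(np.atleast_2d(P)-e)@M; q=q@K.T; return q[:,:2]/q[:,2:]
def unproj(d,uv,z=0):
    M,e,K=cam(d); uv=np.atleast_2d(uv); r=np.c_[uv,np.ones(len(uv))]@np.linalg.inv(K).T@M.T
    return e+r*((z-e[2])/r[:,2])[:,None]
def fx(P,x,y,yaw):
    P=np.atleast_2d(np.array(P,float)); c,s=np.cos(yaw),np.sin(yaw)
    return np.c_[x+c*P[:,0]-s*P[:,1],y+s*P[:,0]+c*P[:,1],P[:,2]]
def crop(img,c,w,h,s,name,pts=()):
    x0,y0=int(c[0]-w/2),int(c[1]-h/2)
    im=cv2.resize(img[y0:y0+h,x0:x0+w,::-1],None,fx=s,fy=s,interpolation=cv2.INTER_CUBIC)
    for poly,col in pts:
        p=((np.array(poly)-[x0,y0]+.5)*s).astype(np.int32)
        cv2.polylines(im,[p.reshape(-1,1,2)],True,col,1,cv2.LINE_AA)
    cv2.imwrite("pics/"+name,im)
E
python3 - <<'E'
from station import env
from h import *
d=env.get_image("top"); print(unproj(d,[[207,236],[487,208],[161,197],[350,210]]))
crop(d["img"],(350,213),130,110,6,"t1.png"); crop(d["img"],(207,236),80,60,8,"t2.png")
s=env.get_image("scene"); crop(s["img"],(332,298),120,110,6,"s1.png");crop(s["img"],(392,210),60,60,8,"s2.png")
E
```

```text
[[ 516.41470406  329.86095513    0.        ]
 [ 598.15842964 -451.64221973    0.        ]
 [ 625.32386389  460.76613142    0.        ]
 [ 590.91641834  -68.18923969    0.        ]]
```

View pics/t1.png

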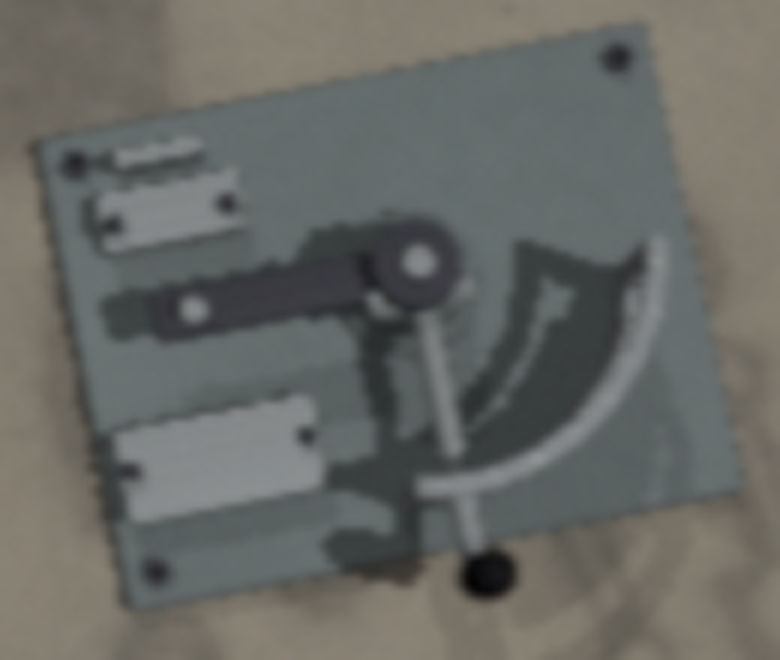

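View pics/s1.png

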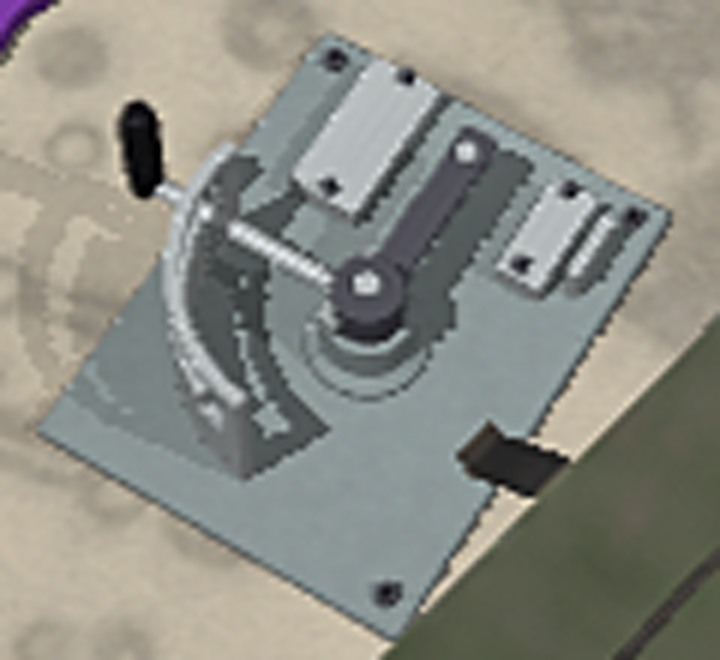

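View pics/t2.png

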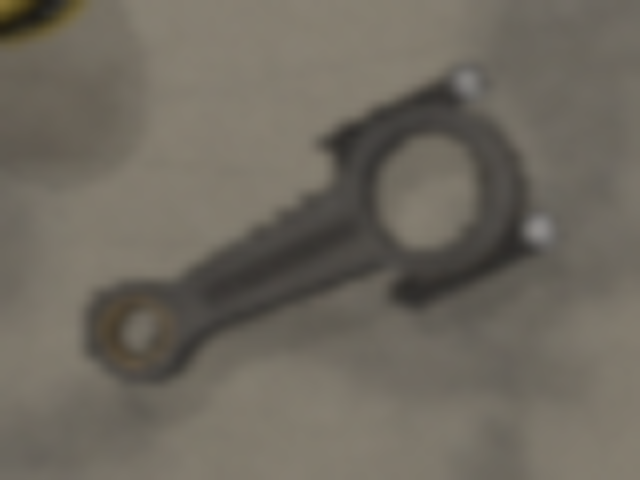

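View pics/s2.png

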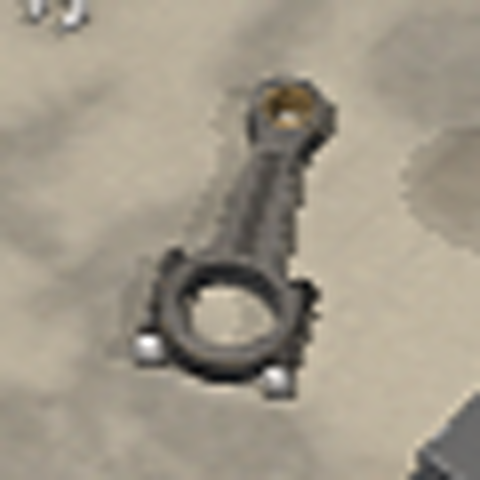

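```bash
cat > fit.py <<'E'
from station import env
from h import *
from scipy.optimize import least_squares
T=env.get_image("top");S=env.get_image("scene")
o=lambda a,s,x,y:np.array(a,float)/s+[x,y]-.5+0
C=[[100,155,12],[100,-135,12],[-125,-135,12],[-125,155,12]]
# rest corners / pivot
tp=o([[35,142],[645,22],[742,490],[128,608]],6,285,158)
sp=o([[672,212],[395,638],[38,432],[328,35]],6,272,243)
def f(p): return np.r_[(proj(T,fx(C,*p))-tp).ravel(),(proj(S,fx(C,*p))-sp).ravel()]
r=least_squares(f,[590,-80,.15]); print("fixture",r.x,r.fun.round(2))
for which in(slice(0,8),slice(8,16)):
    print(least_squares(lambda p:f(p)[which],r.x).x)
# rod
C2=[[0,-62,18],[0,50,18]]
tr=o([[139,328],[430,190]],8,167,206); sr=o([[290,105],[231,312]],8,362,180)
g=lambda p:np.r_[(proj(T,fx(C2,*p))-tr).ravel(),(proj(S,fx(C2,*p))-sr).ravel()]
q=least_squares(g,[516,330,-1.9]);print("rod",q.x,q.fun.round(2))
for w in(slice(0,4),slice(4,8)): print(least_squares(lambda p:g(p)[w],q.x).x)
def box(x0,x1,y0,y1,z): return [[x0,y0,z],[x1,y0,z],[x1,y1,z],[x0,y1,z]]
def circ(x,y,z,r): a=np.linspace(0,6.28,24,False); return np.c_[x+r*np.cos(a),y+r*np.sin(a),a*0+z]
polys=[C,box(-84,-40,54,146,30),box(36,64,67,133,30),box(-11,11,0,118,65),circ(0,0,60,12)]
rp=[circ(0,-62,18,17),circ(0,50,18,31),box(-14,14,-38,10,18)]
for n,d,c,w,h,c2 in(("t",T,(350,213),130,110,(207,236)),("s",S,(332,298),120,110,(392,210))):
    crop(d["img"],c,w,h,6,n+"f.png",[(proj(d,fx(P,*r.x)),(0,0,255)) for P in polys])
    crop(d["img"],c2,70,60,8,n+"r.png",[(proj(d,fx(P,*q.x)),(0,0,255)) for P in rp])
a=[cv2.imread(f"pics/{x}.png") for x in("tf","sf","tr","sr")]
a=[cv2.resize(x,(400,300)) for x in a]
cv2.imwrite("pics/fitall.png",np.vstack([np.hstack(a[:2]),np.hstack(a[2:])]))
E
python3 fit.py
```

```text
fixture [ 6.02844079e+02 -7.34445273e+01  1.99549390e-01] [ 0.09 -0.28  0.46 -0.22  1.07  0.71  0.19  1.5   1.21  0.34  1.02  0.65
  0.19 -0.37  0.49 -0.98]
[ 6.04048004e+02 -7.22190772e+01  1.97745565e-01]
[ 6.01220658e+02 -7.51179766e+01  2.02682341e-01]
rod [511.57706245 333.01628767  -2.6818117 ] [-0.15  0.71  0.48  0.02  0.63  0.59  0.35 -0.23]
[512.53979249 333.46841676  -2.69053402]
[509.91268006 332.43387485  -2.66735063]
```

View pics/fitall.png

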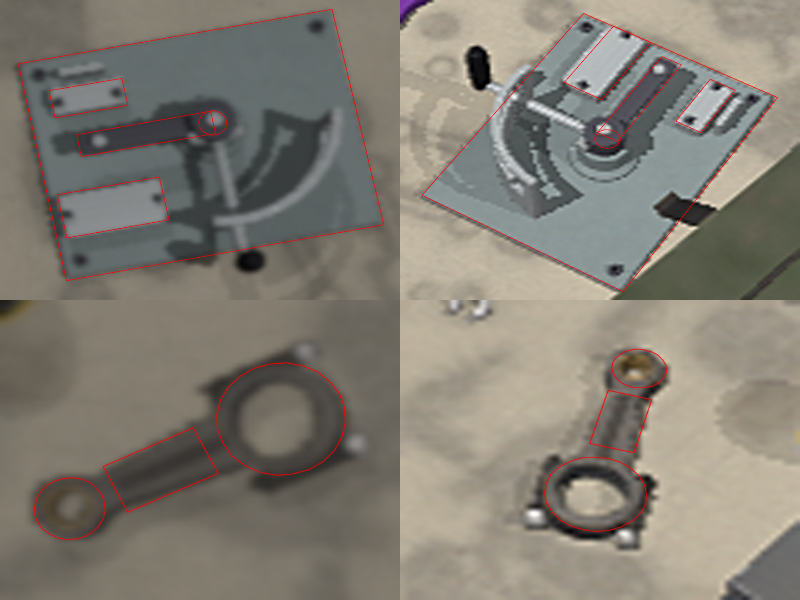

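```bash
cat > plan.py <<'E'
import sys
from station import env
from h import *
F=[602.8,-73.4,0.1995]
def lever(phi,th,s=0,off=(0,0,0)):
    """tool pose (pos,R) holding handle grip point; s: mm up the handle; TCP 5 ahead of grasp point"""
    out=12+128*np.cos(th)-50*np.sin(th); up=60+50*np.cos(th)+128*np.sin(th)
    a=np.pi+F[2]+phi
    rad=np.array([np.cos(a),np.sin(a),0]); z=np.array([0,0,1.]); tan=np.array([-np.sin(a),np.cos(a),0])
    axis=np.cos(th)*z-np.sin(th)*rad          # handle axis upward (leans inward)
    p=np.array([F[0],F[1],0])+rad*out+z*up+axis*(s-5)
    y=-axis; zt=tan; x=np.cross(y,zt)   # psi=-168.6+phi
    return p+np.array(off),np.c_[x,y,zt]
def down(x,y,z,psi):
    return np.array([x,y,z],float),R.from_euler('xyz',[-90,0,psi],degrees=True).as_matrix()
def inc(*tg):
    s=env.read_state(); p0=s["tcp_pos"]; R0=R.from_euler('xyz',s["orientation"],degrees=True).as_matrix()
    print("t",round(s["t"],3),p0.round(1),s["orientation"].round(1),"F",s["contact_force"].round(1),"w",round(s["width"],1),"j",s["joints"].round(0))
    for p,Rm in tg:
        d=R0.T@(p-p0)/1000; r=R.from_matrix(R0.T@Rm).as_rotvec(degrees=True)
        print([float(v) for v in d.round(4)]+[float(v) for v in r.round(1)])
E
python3 - <<'E'
from plan import *
from scipy.optimize import least_squares
T=env.get_image("top");S=env.get_image("scene")
cs=[]
for d in(T,S):
    g=proj(d,fx([[-140,0,93]],*F))[0]
    im=d["img"].astype(int).max(2); m=np.zeros(im.shape,bool)
    u,v=g.round().astype(int); m[v-18:v+18,u-15:u+15]=im[v-18:v+18,u-15:u+15]<38
    n,l,st,ct=cv2.connectedComponentsWithStats(m.astype(np.uint8)); k=1+np.argmax(st[1:,4]); print(g,ct[k],st[k]); cs.append(ct[k])
f=lambda p:np.r_[proj(T,p)[0]-cs[0],proj(S,p)[0]-cs[1]]
r=least_squares(f,[465,-101,93]);print(r.x,r.fun, fx([[-140,0,93]],*F))
p,Rm=lever(0,0); inc((p+[0,0,110],Rm))
print(p,R.from_matrix(Rm).as_euler('xyz',degrees=True))
E
```

```text
[365.58156499 253.71062459] [365.77777778 253.28888889] [362 250   8   7  45]
[296.05753293 267.91479606] [295.46478873 267.61971831] [293 260   6  16  71]
[ 465.92560202 -101.91429281   96.43988451] [ 0.24996233  0.23982021  0.42780367 -0.00852523] [[ 465.5767894  -101.14509818   93.        ]]
t 0.4 [186.8 490.6 245.2] [-90.    0.  -20.8] F [-0.4 -0.6  0.1] w 85.5 j [ 56.  18.  86.  -0.  76. -13.]
[0.4711, 0.0303, -0.4538, 0.0, 147.7, 0.0]
[ 465.5767894  -101.14509818  105.        ] [ -90.            0.         -168.56949199]
```

Call:
{"fn": "apply_moves", "kwargs": {
  "increments": [
    [0.04,0.006,-0.04,0,10.5,0,0.2],
    [0.08,0.012,-0.08,0,21,0,0.2],
    [0.12,0.015,-0.12,0,31.5,0,0.2],
    [0.16,0.018,-0.16,0,42,0,0.2],
    [0.2,0.02,-0.2,0,52.5,0,0.2]
  ],
  "squeeze": 60
}}

```text
t: 1.02
tcp_pos: [302.9, 230.9, 225.3]
orientation: [-90.0, -0.0, -73.7]
contact_force: [1.0, 0.6, 0.2]
width: 51.0
```

```bash
python3 - <<'E'
from plan import *
p,Rm=lever(0,0); inc((p+[0,0,110],Rm))
E
```

```text
t 1.025 [302.9 230.9 225.3] [-90.   -0.  -73.7] F [1.  0.6 0.2] w 51.0 j [ 20.   0. 110.  -0.  70.   3.]
[0.3644, 0.0104, 0.0627, -0.0, 94.9, -0.0]
```

Call:
{"fn": "apply_moves", "kwargs": {
  "increments": [
    [0.04,0.001,0.007,0,10.5,0,0.2],
    [0.08,0.002,0.014,0,21,0,0.2],
    [0.12,0.003,0.02,0,31.5,0,0.2],
    [0.16,0.004,0.027,0,42,0,0.2],
    [0.2,0.005,0.034,0,52.5,0,0.2]
  ]
}}

```text
t: 1.65
tcp_pos: [392.3, 47.2, 220.5]
orientation: [-89.9, 0.0, -126.5]
contact_force: [0.2, 0.9, 0.3]
width: 51.3
```

```bash
python3 - <<'E'
from plan import *
p,Rm=lever(0,0); inc((p+[0,0,70],Rm))
E
```

```text
t 1.65 [392.3  47.2 220.5] [ -89.9    0.  -126.5] F [0.2 0.9 0.3] w 51.3 j [-10.   3. 108.   0.  69.  26.]
[0.0756, 0.0456, 0.1472, -0.0, 42.0, -0.1]
```

Call:
{"fn": "apply_moves", "kwargs": {
  "increments": [
    [0.019,0.005,0.037,0,10.5,0,0.2],
    [0.038,0.015,0.074,0,21,0,0.2],
    [0.057,0.025,0.11,0,31.5,0,0.2],
    [0.0756,0.035,0.1472,0,42,0,0.2],
    [0.0756,0.0456,0.1472,0,42,0,0.2]
  ]
}}

```text
t: 2.28
tcp_pos: [466.3, -103.1, 174.4]
orientation: [-90.0, 0.1, -168.8]
contact_force: [-0.8, 0.2, -0.9]
width: 51.2
```

```bash
python3 - <<'E'
from plan import *
inc(lever(0,0,40),lever(0,0))
d=env.get_image("scene"); crop(d["img"],(310,270),120,110,6,"s3.png")
E
```

```text
t 2.275 [ 466.3 -103.1  174.4] [-9.000e+01  1.000e-01 -1.688e+02] F [-0.8  0.2 -0.9] w 51.2 j [-27.  16. 100.   0.  64.  52.]
[0.0004, 0.0294, -0.0021, -0.0, -0.2, -0.1]
[0.0004, 0.0694, -0.0021, -0.0, -0.2, -0.1]
```

View pics/s3.png

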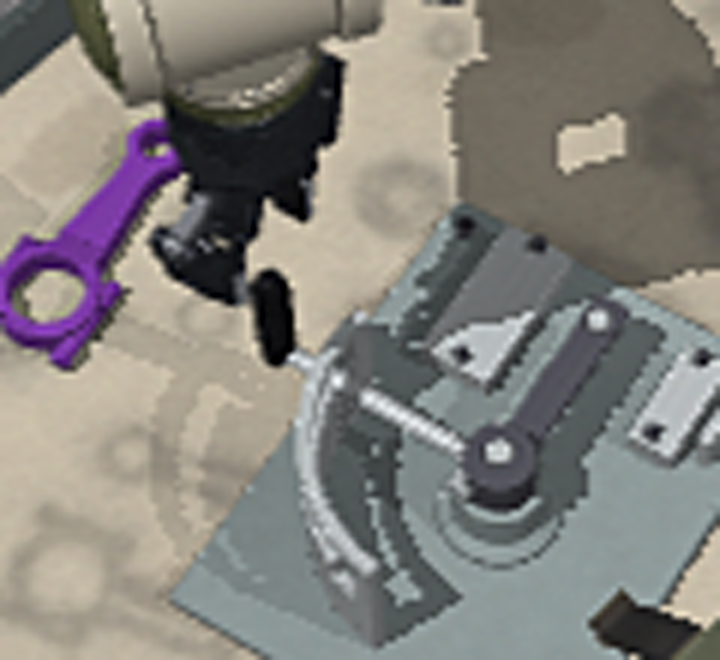

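Call:
{"fn": "apply_moves", "kwargs": {
  "increments": [
    [0.0,0.03,-0.002,0,0,0,0.2],
    [0.0,0.065,-0.002,0,0,0,0.2],
    [0.0,0.069,-0.002,0,0,0,0.2],
    [0.0,0.069,-0.002,0,0,0,-0.6],
    [0.0,0.069,-0.002,0,0,0,-1]
  ]
}}

```text
t: 2.95
tcp_pos: [465.2, -99.6, 105.6]
orientation: [-90.0, 0.0, -168.5]
contact_force: [-1.3, 0.5, 4.5]
width: 20.5
```

Call:
{"fn": "apply_moves", "kwargs": {
  "increments": [
    [0,0,0,0,0,0,-1],
    [0,0,0,0,0,0,-1],
    [0,0,0,0,0,0,-1]
  ]
}}

```text
t: 3.32
tcp_pos: [465.3, -99.7, 105.9]
orientation: [-90.0, 0.1, -168.5]
contact_force: [-0.6, 1.2, 1.8]
width: 20.4
```

```bash
python3 - <<'E'
from plan import *
inc(lever(0,0),*[lever(0,t) for t in(.05,.1,.15,.2,.235)])
E
```

```text
t 3.325 [465.3 -99.7 105.9] [-9.000e+01  1.000e-01 -1.685e+02] F [-0.6  1.2  1.8] w 20.4 j [-26.  21. 104.   0.  54.  52.]
[0.0, 0.0009, 0.0015, -0.0, 0.0, -0.1]
[-0.0024, -0.0054, 0.0015, -0.0, 0.0, -2.9]
[-0.0051, -0.0117, 0.0015, -0.0, 0.0, -5.8]
[-0.0081, -0.0177, 0.0015, -0.0, 0.0, -8.7]
[-0.0115, -0.0236, 0.0015, -0.0, 0.0, -11.5]
[-0.014, -0.0277, 0.0015, -0.0, 0.0, -13.5]
```

Call:
{"fn": "apply_moves", "kwargs": {
  "increments": [
    [-0.0024,-0.006,0,0,0,-2.9,-1],
    [-0.0051,-0.0125,0,0,0,-5.8,-1],
    [-0.0081,-0.0185,0,0,0,-8.7,-1],
    [-0.0115,-0.0245,0,0,0,-11.5,-1],
    [-0.014,-0.0287,0,0,0,-13.5,-1]
  ]
}}

```text
t: 3.95
tcp_pos: [479.0, -96.9, 134.4]
orientation: [-90.0, -13.5, -168.5]
contact_force: [-0.2, -1.3, -4.2]
width: 19.9
```

```bash
python3 - <<'E'
from plan import *
inc(lever(0,.235),*[lever(p,.235) for p in(.1,.25,.4,.55,.7)])
d=env.get_image("scene"); crop(d["img"],(310,270),120,110,6,"s4.png")
E
```

```text
t 3.95 [479.  -96.9 134.4] [ -90.   -13.5 -168.5] F [-0.2 -1.3 -4.2] w 19.9 j [-22.  27.  92.  -8.  73.  60.]
[-0.0002, 0.0008, 0.0015, -0.0, 0.0, 0.1]
[-0.0008, 0.0007, 0.0141, 1.3, -5.5, 0.1]
[-0.0039, -0.0001, 0.0327, 3.3, -13.9, 0.1]
[-0.0098, -0.0015, 0.0506, 5.3, -22.3, 0.1]
[-0.0182, -0.0035, 0.0674, 7.3, -30.6, 0.1]
[-0.0289, -0.0061, 0.0827, 9.3, -39.0, 0.1]
```

View pics/s4.png

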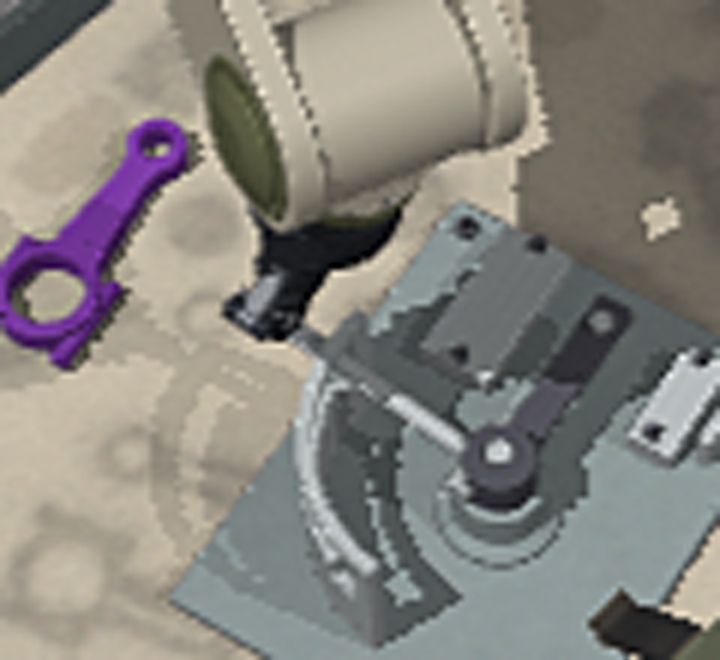

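Call:
{"fn": "apply_moves", "kwargs": {
  "increments": [
    [-0.0002,0,0.006,0.6,-2.7,0,-1],
    [-0.0006,0,0.0126,1.3,-5.5,0,-1],
    [-0.0019,-0.0003,0.022,2.3,-9.7,0,-1],
    [-0.0037,-0.0009,0.0312,3.3,-13.9,0,-1]
  ]
}}

```text
t: 4.5
tcp_pos: [489.0, -127.0, 134.7]
orientation: [-90.1, -13.6, -154.1]
contact_force: [-1.6, 0.3, -0.2]
width: 20.0
```

```bash
python3 - <<'E'
from plan import *
inc(lever(.25,.235),*[lever(p,.235) for p in(.37,.49,.61,.73,.85)])
E
```

```text
t 4.5 [ 489.  -127.   134.7] [ -90.1  -13.6 -154.1] F [-1.6  0.3 -0.2] w 20.0 j [-23.  28.  90. -11.  71.  45.]
[-0.0001, 0.0011, 0.0012, 0.0, 0.1, 0.1]
[-0.0009, 0.0009, 0.0163, 1.6, -6.5, 0.1]
[-0.0035, 0.0003, 0.0311, 3.3, -13.2, 0.1]
[-0.0078, -0.0008, 0.0456, 4.9, -19.9, 0.1]
[-0.0137, -0.0022, 0.0594, 6.5, -26.6, 0.1]
[-0.0213, -0.0041, 0.0724, 8.1, -33.3, 0.1]
```

Forces are low and the swing is going freely.

Call:
{"fn": "apply_moves", "kwargs": {
  "increments": [
    [-0.0008,-0.0002,0.0151,1.6,-6.5,0,-1],
    [-0.0034,-0.0008,0.03,3.3,-13.2,0,-1],
    [-0.0077,-0.0018,0.0445,4.9,-19.9,0,-1],
    [-0.0136,-0.0032,0.0585,6.5,-26.6,0,-1],
    [-0.0212,-0.0051,0.0715,8.1,-33.3,0,-1]
  ]
}}

```text
t: 5.12
tcp_pos: [539.8, -182.6, 134.7]
orientation: [-90.0, -13.6, -119.6]
contact_force: [-2.0, -0.2, 0.6]
width: 20.2
```

```bash
python3 - <<'E'
from plan import *
inc(lever(.85,.235),*[lever(p,.235) for p in(.95,1.05,1.15,1.222,1.23)])
E
```

```text
t 5.125 [ 539.8 -182.6  134.7] [ -90.   -13.6 -119.6] F [-2.  -0.2  0.6] w 20.2 j [-25.  32.  84. -15.  66.  11.]
[-0.0003, 0.0011, 0.0003, -0.0, 0.2, 0.2]
[-0.0009, 0.0009, 0.0129, 1.3, -5.3, 0.2]
[-0.0027, 0.0005, 0.0253, 2.7, -10.9, 0.2]
[-0.0056, -0.0002, 0.0376, 4.0, -16.5, 0.2]
[-0.0085, -0.0009, 0.0461, 5.0, -20.5, 0.1]
[-0.0089, -0.001, 0.0471, 5.1, -20.9, 0.1]
```

Call:
{"fn": "apply_moves", "kwargs": {
  "increments": [
    [-0.0007,-0.0002,0.0125,1.3,-5.3,0,-1],
    [-0.0025,-0.0006,0.025,2.7,-10.9,0,-1],
    [-0.0054,-0.0013,0.0373,4.0,-16.5,0,-1],
    [-0.0083,-0.002,0.0458,5.0,-20.5,0,-1],
    [-0.0083,-0.002,0.0458,5.0,-20.5,0,-1]
  ]
}}

```text
t: 5.75
tcp_pos: [583.8, -198.3, 134.7]
orientation: [-90.0, -13.6, -98.6]
contact_force: [-0.7, -2.6, 0.8]
width: 20.4
```

```bash
python3 - <<'E'
from plan import *
inc(lever(1.222,.235),*[lever(1.222,t) for t in(.19,.14,.09,.04,-.015)])
d=env.get_image("top"); crop(d["img"],(350,213),130,110,6,"t4.png")
E
```

```text
t 5.75 [ 583.8 -198.3  134.7] [-90.  -13.6 -98.6] F [-0.7 -2.6  0.8] w 20.4 j [-24.  34.  79. -15.  63. -10.]
[-0.0006, 0.001, 0.0002, -0.0, -0.0, 0.2]
[0.0013, 0.0068, 0.0002, -0.0, -0.0, 2.8]
[0.0031, 0.0134, 0.0002, -0.0, -0.0, 5.6]
[0.0045, 0.02, 0.0002, -0.0, -0.0, 8.5]
[0.0056, 0.0267, 0.0002, -0.0, -0.0, 11.4]
[0.0065, 0.0341, 0.0002, -0.0, -0.0, 14.5]
```

View pics/t4.png

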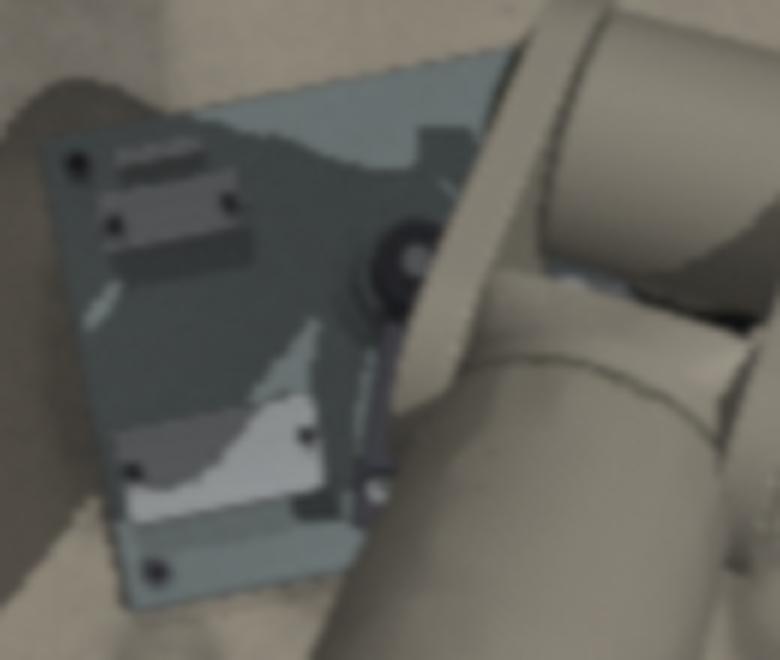

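Call:
{"fn": "apply_moves", "kwargs": {
  "increments": [
    [0.0019,0.0058,0,0,0,2.8,-1],
    [0.0037,0.0124,0,0,0,5.6,-1],
    [0.005,0.019,0,0,0,8.5,-1],
    [0.006,0.0257,0,0,0,11.4,-1],
    [0.0067,0.0325,0,0,0,13.9,-1]
  ]
}}

```text
t: 6.42
tcp_pos: [581.4, -212.6, 105.1]
orientation: [-89.9, 0.3, -98.7]
contact_force: [-2.1, 3.0, 23.9]
width: 20.1
```

```bash
python3 - <<'E'
from plan import *
inc(lever(1.222,0))
E
```

```text
t 6.425 [ 581.4 -212.6  105.1] [-89.9   0.3 -98.7] F [-2.1  3.  23.9] w 20.1 j [-31.  37.  78.   0.  65. -22.]
[-0.0009, 0.0001, 0.0005, -0.1, -0.1, -0.3]
```

Call:
{"fn": "apply_moves", "kwargs": {
  "increments": [
    [0,0.002,0,0,0,0,-1],
    [0,0.002,0,0,0,0,-1],
    [0,0.002,0,0,0,0,-1]
  ]
}}

```text
t: 6.8
tcp_pos: [582.0, -212.6, 105.4]
orientation: [-89.8, 0.2, -98.7]
contact_force: [-1.6, 1.8, 13.8]
width: 20.4
```

Call:
{"fn": "apply_moves", "kwargs": {
  "increments": [
    [0,0,0,0,0,0,0.2],
    [0,0,0,0,0,0,0.2],
    [0,0,0,0,0,0,0.2],
    [0,-0.04,0,0,0,0,0.2],
    [0,-0.1,0,0,0,0,0.2]
  ]
}}

```text
t: 7.42
tcp_pos: [580.7, -212.6, 204.8]
orientation: [-90.0, 0.3, -98.8]
contact_force: [0.4, -0.4, 0.9]
width: 51.3
```

```bash
python3 - <<'E'
from plan import *
inc(down(511.6,333,120,-63.7),down(512,333,260,-63.7))
d=env.get_image("scene"); crop(d["img"],(310,280),140,110,5.7,"s5.png")
E
```

```text
t 7.425 [ 580.7 -212.6  204.8] [-90.    0.3 -98.8] F [ 0.4 -0.4  0.9] w 51.3 j [-31.  32.  72.   0.  77. -22.]
[-0.5282, 0.088, -0.1515, -0.1, -35.1, -0.3]
[-0.5291, -0.052, -0.1511, -0.1, -35.1, -0.3]
```

View pics/s5.png

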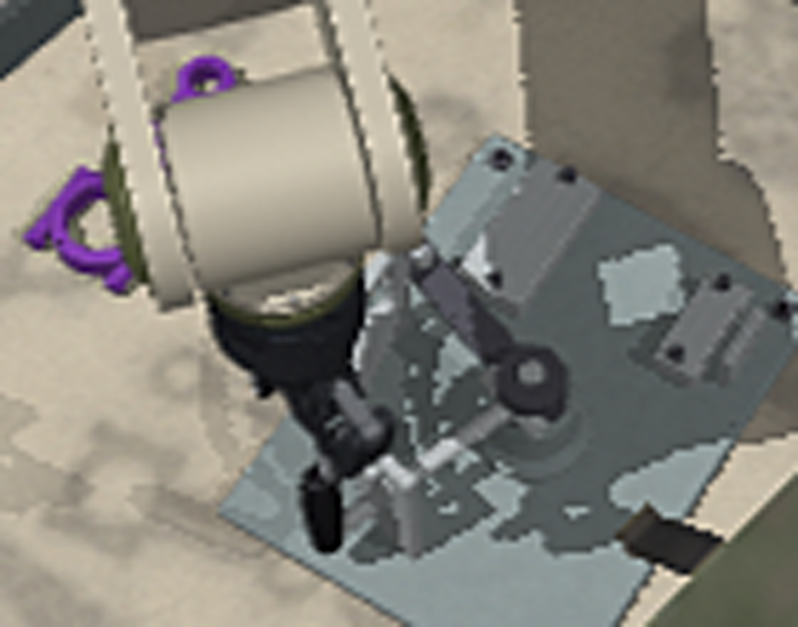

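Call:
{"fn": "apply_moves", "kwargs": {
  "increments": [
    [-0.06,0.001,-0.017,0,-5,0,0.2],
    [-0.12,0.001,-0.034,0,-12,0,0.2],
    [-0.18,0.001,-0.051,0,-19,0,0.2],
    [-0.24,0.001,-0.068,0,-26,0,0.2],
    [-0.3,0.001,-0.085,0,-35,0,0.2]
  ]
}}

```text
t: 8.1
tcp_pos: [544.3, 97.3, 212.6]
orientation: [-89.3, -0.5, -63.5]
contact_force: [1.1, 0.2, -0.2]
width: 51.3
```

```bash
python3 - <<'E'
from plan import *
inc(down(509,338.4,100,-63.7))
E
```

```text
t 8.1 [544.3  97.3 212.6] [-89.3  -0.5 -63.5] F [ 1.1  0.2 -0.2] w 51.3 j [ -2.  23.  84.  -0.  72. -28.]
[-0.2324, 0.1117, 0.0746, -0.7, 0.2, 0.5]
```

Call:
{"fn": "apply_moves", "kwargs": {
  "increments": [
    [-0.058,0.02,0.019,-0.3,0,0.3,0.2],
    [-0.116,0.05,0.037,-0.7,0.2,0.5,0.2],
    [-0.174,0.08,0.056,-0.7,0.2,0.5,0.2],
    [-0.2324,0.105,0.0746,-0.7,0.2,0.5,0.2],
    [-0.2324,0.1117,0.0746,-0.7,0.2,0.5,0.2]
  ]
}}

```text
t: 8.72
tcp_pos: [507.5, 341.0, 98.1]
orientation: [-90.1, 0.1, -63.5]
contact_force: [-0.8, 0.8, -0.4]
width: 51.6
```

```bash
python3 - <<'E'
from plan import *
inc(down(509,338.4,40,-63.7),down(509,338.4,16,-63.7))
d=env.get_image("scene"); crop(d["img"],(392,210),80,70,8,"s6.png")
E
```

```text
t 8.725 [507.5 341.   98.1] [-90.1   0.1 -63.5] F [-0.8  0.8 -0.4] w 51.6 j [23. 37. 80.  0. 63. -4.]
[0.003, 0.0581, 0.0003, 0.1, 0.2, -0.1]
[0.0031, 0.0821, 0.0004, 0.1, 0.2, -0.1]
```

View pics/s6.png

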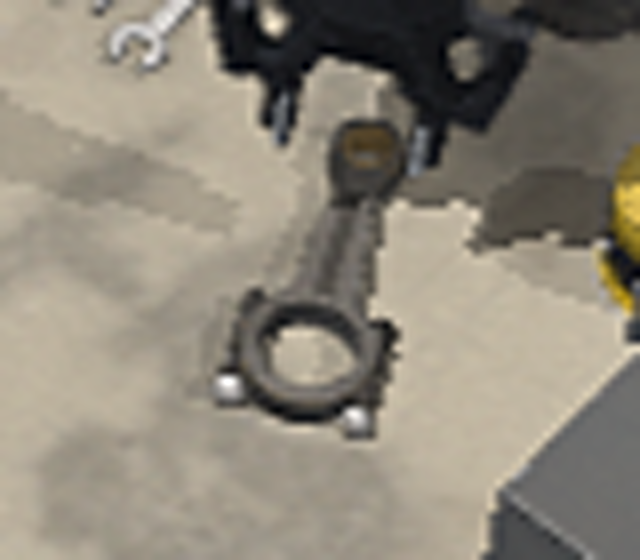

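Call:
{"fn": "apply_moves", "kwargs": {
  "increments": [
    [0.003,0.04,0,0,0,0,0.2],
    [0.003,0.07,0,0,0,0,0.2],
    [0.003,0.081,0,0,0,0,0.2],
    [0.003,0.082,0,0,0,0,-0.3],
    [0.003,0.082,0,0,0,0,-1]
  ]
}}

```text
t: 9.4
tcp_pos: [508.8, 338.1, 16.1]
orientation: [-90.1, 0.1, -63.6]
contact_force: [0.5, -2.0, -0.0]
width: 24.9
```

Call:
{"fn": "apply_moves", "kwargs": {
  "increments": [
    [0,0,0,0,0,0,-1],
    [0,0,0,0,0,0,-1],
    [0,0,0,0,0,0,-1]
  ]
}}

```text
t: 9.78
tcp_pos: [508.8, 338.1, 16.1]
orientation: [-90.1, 0.1, -63.6]
contact_force: [0.4, -0.8, -3.0]
width: 24.9
```

```bash
python3 - <<'E'
from plan import *
inc(down(509,338.4,16,-63.7))
d=env.get_image("scene"); crop(d["img"],(392,210),80,70,8,"s7.png")
E
```

```text
t 9.775 [508.8 338.1  16.1] [-90.1   0.1 -63.6] F [ 0.4 -0.8 -3. ] w 24.9 j [23. 43. 83.  0. 54. -4.]
[-0.0001, 0.0001, 0.0003, 0.1, 0.1, -0.1]
```

View pics/s7.png

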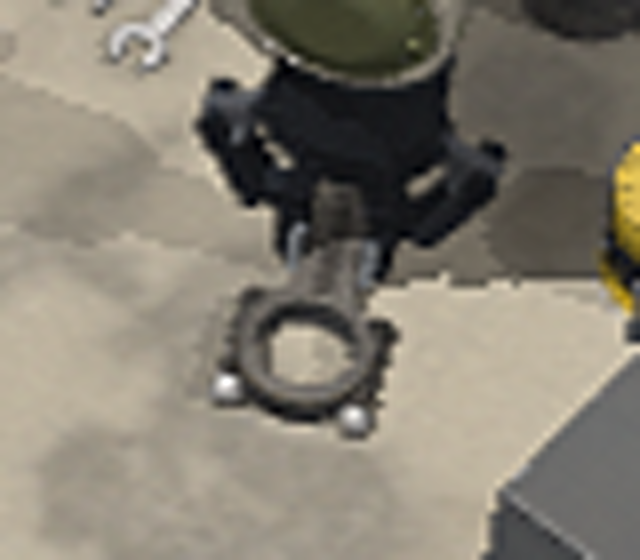

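Call:
{"fn": "apply_moves", "kwargs": {
  "increments": [
    [0,-0.02,0,0,0,0,-1],
    [0,-0.05,0,0,0,0,-1],
    [0,-0.1,0,0,4,0,-1],
    [0.03,-0.13,0,0,14,0,-1],
    [0.07,-0.135,0,0,24,0,-1]
  ],
  "squeeze": 90
}}

```text
t: 10.45
tcp_pos: [541.1, 275.6, 155.1]
orientation: [-89.8, 0.1, -87.8]
contact_force: [0.3, -0.3, -5.5]
width: 23.9
```

```bash
python3 - <<'E'
from plan import *
g=fx([[-6,100,0]],*F)[0]; print(g)
inc(down(g[0],g[1],120,-168.57))
E
```

```text
[577.10107799  23.42750336   0.        ]
t 10.45 [541.1 275.6 155.1] [-89.8   0.1 -87.8] F [ 0.3 -0.3 -5.5] w 23.9 j [16. 33. 78.  0. 69. 14.]
[0.2535, 0.0348, 0.0261, -0.1, 80.8, -0.2]
```

Call:
{"fn": "apply_moves", "kwargs": {
  "increments": [
    [0.032,0.005,0.003,0,10,0,-1],
    [0.064,0.005,0.006,0,20,0,-1],
    [0.096,0.005,0.01,0,30,0,-1],
    [0.128,0.005,0.013,0,40.5,0,-1],
    [0.16,0.005,0.016,0,51,0,-1]
  ]
}}

```text
t: 11.08
tcp_pos: [563.4, 115.3, 151.3]
orientation: [-89.9, 0.3, -139.1]
contact_force: [0.3, 0.2, -4.1]
width: 23.9
```

```bash
python3 - <<'E'
from plan import *
g=fx([[-6,100,0]],*F)[0]; print(g)
inc(down(g[0],g[1],100,-168.57))
E
```

```text
[577.10107799  23.42750336   0.        ]
t 11.075 [563.4 115.3 151.3] [ -89.9    0.3 -139.1] F [ 0.3  0.2 -4.1] w 23.9 j [-0. 29. 84.  0. 66. 49.]
[0.05, 0.0512, 0.0784, -0.0, 29.4, -0.3]
```

Call:
{"fn": "apply_moves", "kwargs": {
  "increments": [
    [0.015,0.01,0.025,0,9.8,0,-1],
    [0.033,0.022,0.05,0,19.6,0,-1],
    [0.05,0.035,0.0784,0,29.4,-0.3,-1],
    [0.05,0.045,0.0784,0,29.4,-0.3,-1],
    [0.05,0.0512,0.0784,0,29.4,-0.3,-1]
  ]
}}

```text
t: 11.7
tcp_pos: [577.0, 23.9, 100.3]
orientation: [-90.0, -0.0, -168.4]
contact_force: [0.1, -0.0, -4.8]
width: 24.3
```

```bash
python3 - <<'E'
from plan import *
g=fx([[-6,100,0]],*F)[0]; inc(down(g[0],g[1],60,-168.57),down(g[0],g[1],100,-168.57))
s=env.read_state(); p=s["tcp_pos"]; psi=np.deg2rad(s["orientation"][2])
# rod pose predicted from grasp: rod origin in tool at grasp
g0=np.array([508.8,338.1]); q=np.array([511.6,333.0]); y0=-2.682; psi0=np.deg2rad(-63.6)
dy=psi-psi0; c,sn=np.cos(dy),np.sin(dy); v=q-g0; o=p[:2]+[c*v[0]-sn*v[1],sn*v[0]+c*v[1]]
Rp=[*o,y0+dy]; zr=p[2]-16.1; print(Rp,zr)
def circ(x,y,z,r): a=np.linspace(0,6.28,24,False); return np.c_[x+r*np.cos(a),y+r*np.sin(a),a*0+z]
T=env.get_image("top");S=env.get_image("scene")
pl=lambda d:[(proj(d,fx(P,*Rp)),(0,0,255)) for P in(circ(0,-62,18+zr,17),circ(0,50,18+zr,31))]
crop(T["img"],(330,213),130,110,6,"t8.png",pl(T)); crop(S["img"],(345,280),110,110,6,"s8.png",pl(S))
E
```

```text
t 11.7 [577.   23.9 100.3] [ -90.    -0.  -168.4] F [ 0.1 -0.  -4.8] w 24.3 j [-9. 33. 86. -0. 61. 69.]
[-0.0, 0.0403, 0.0005, -0.0, 0.1, 0.0]
[-0.0, 0.0003, 0.0005, -0.0, 0.1, 0.0]
[np.float64(571.3518549954684), np.float64(22.499217317654598), np.float64(-4.511949087706018)] 84.15309824077966
```

View pics/t8.png

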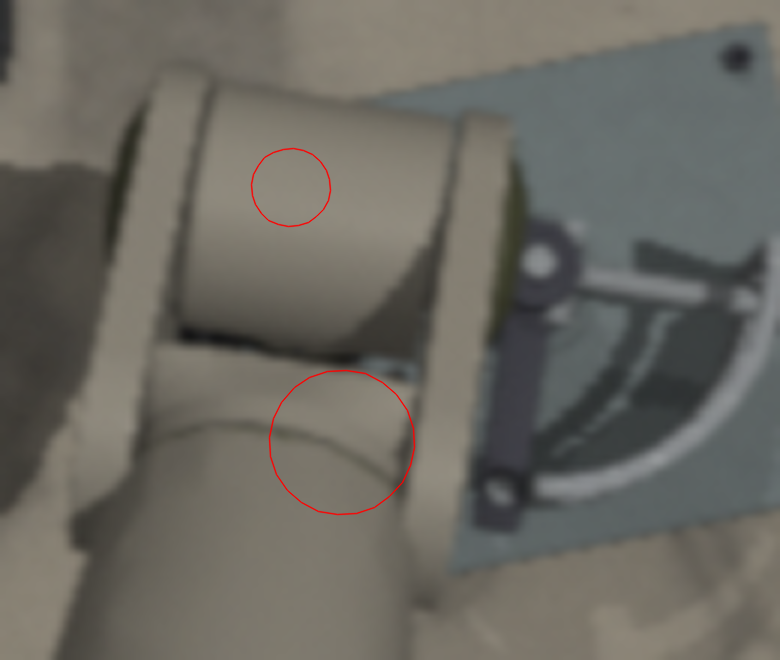

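View pics/s8.png

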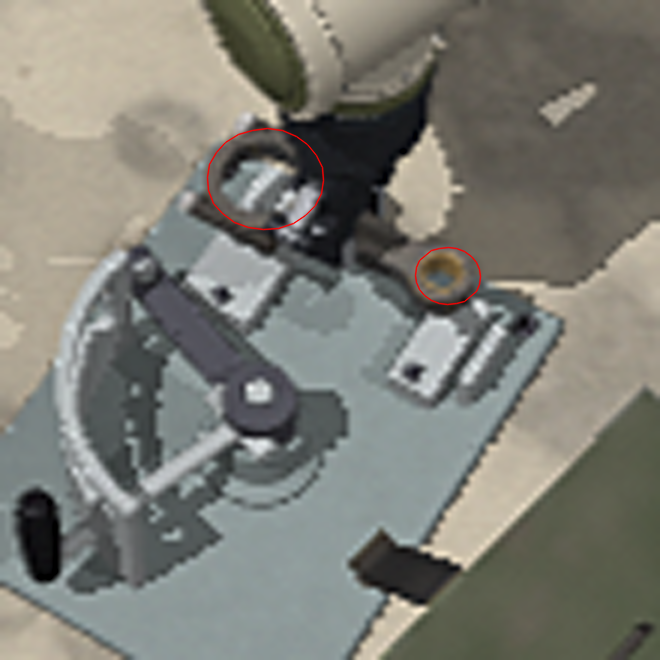

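Call:
{"fn": "apply_moves", "kwargs": {
  "increments": [
    [0,0.02,0.0005,0,0.1,0,-1],
    [0,0.035,0.0005,0,0.1,0,-1],
    [0,0.043,0.0005,0,0.1,0,-1],
    [0,0.043,0.0005,0,0.1,0,-1]
  ]
}}

```text
t: 12.3
tcp_pos: [576.7, 24.0, 56.6]
orientation: [-90.0, -0.1, -168.5]
contact_force: [-0.7, -0.6, -4.3]
width: 24.2
```

```bash
python3 - <<'E'
from plan import *
g=fx([[-6,100,0]],*F)[0]; inc(down(g[0],g[1],46.5,-168.57))
S=env.get_image("scene")
crop(S["img"],(355,275),90,90,7,"s9.png")
E
```

```text
t 12.3 [576.7  24.   56.6] [-9.000e+01 -1.000e-01 -1.685e+02] F [-0.7 -0.6 -4.3] w 24.2 j [-9. 36. 88. -0. 56. 69.]
[-0.0003, 0.0101, 0.0007, 0.0, 0.1, 0.1]
```

View pics/s9.png

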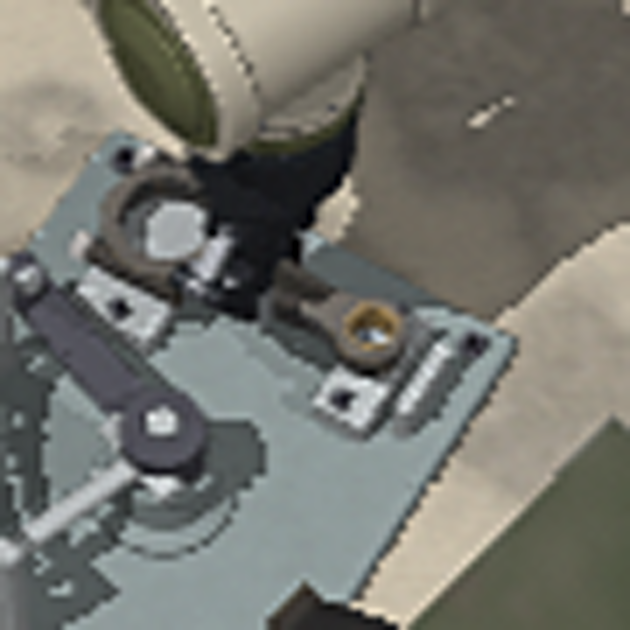

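Call:
{"fn": "apply_moves", "kwargs": {
  "increments": [
    [0,0.004,0.0007,0,0,0,-1],
    [0,0.008,0.0007,0,0,0,-1],
    [0,0.01,0.0007,0,0,0,-1],
    [0,0.01,0.0007,0,0,0,-1]
  ]
}}

```text
t: 12.85
tcp_pos: [577.1, 23.2, 47.0]
orientation: [-90.0, -0.0, -168.5]
contact_force: [-0.6, -0.8, -4.4]
width: 23.7
```

```bash
python3 - <<'E'
from plan import *
g=fx([[-6,100,0]],*F)[0]; inc(down(g[0],g[1],46.5,-168.57))
S=env.get_image("scene")
crop(S["img"],(355,275),90,90,7,"s10.png")
E
```

```text
t 12.85 [577.1  23.2  47. ] [ -90.    -0.  -168.5] F [-0.6 -0.8 -4.4] w 23.7 j [-9. 37. 88. -0. 55. 69.]
[-0.0, 0.0005, -0.0002, 0.0, 0.1, 0.0]
```

View pics/s10.png

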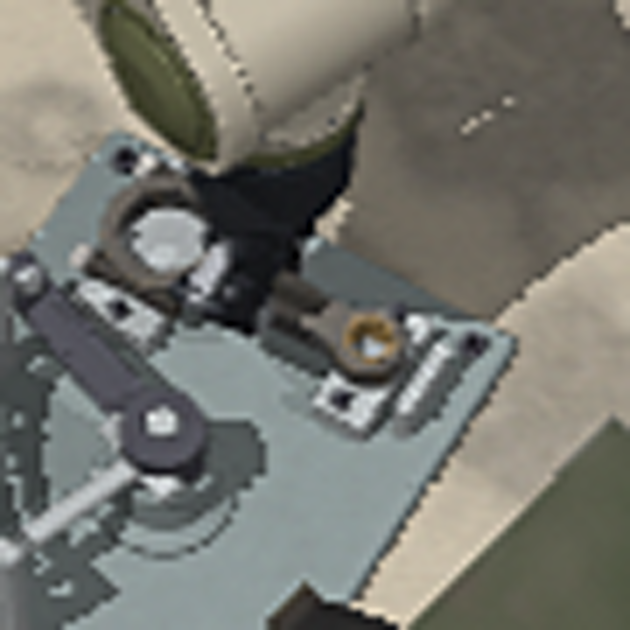

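Call:
{"fn": "apply_moves", "kwargs": {
  "increments": [
    [0,0.001,0,0,0,0,-1],
    [0,0.002,0,0,0,0,-1],
    [0,0.002,0,0,0,0,-1]
  ]
}}

```text
t: 13.28
tcp_pos: [577.3, 23.2, 46.3]
orientation: [-90.0, -0.0, -168.5]
contact_force: [-4.3, 0.7, 6.1]
width: 23.5
```

Call:
{"fn": "apply_moves", "kwargs": {
  "increments": [
    [0,0,0,0,0,0,0.2],
    [0,0,0,0,0,0,0.2],
    [0,0,0,0,0,0,0.2],
    [0,-0.03,0,0,0,0,0.2],
    [0,-0.09,0,0,0,0,0.2]
  ]
}}

```text
t: 13.9
tcp_pos: [576.2, 23.3, 135.5]
orientation: [-90.1, -0.3, -168.5]
contact_force: [0.0, 0.1, 1.2]
width: 50.9
```

```bash
python3 - <<'E'
from plan import *
p,Rm=lever(1.222,0); inc((p+[0,0,85],Rm))
S=env.get_image("scene")
ro=[*fx([[-12,100,0]],*F)[0][:2],F[2]+np.pi/2]
def circ(x,y,z,r): a=np.linspace(0,6.28,24,False); return np.c_[x+r*np.cos(a),y+r*np.sin(a),a*0+z]
crop(S["img"],(355,275),90,90,7,"s11.png",[(proj(S,fx(P,*ro)),(0,0,255)) for P in(circ(0,-62,48,17),circ(0,50,48,31))])
E
```

```text
t 13.9 [576.2  23.3 135.5] [ -90.1   -0.3 -168.5] F [0.  0.1 1.2] w 50.9 j [-9. 30. 85. -0. 65. 69.]
[0.0415, -0.0547, 0.2315, 0.2, -70.0, 0.2]
```

View pics/s11.png

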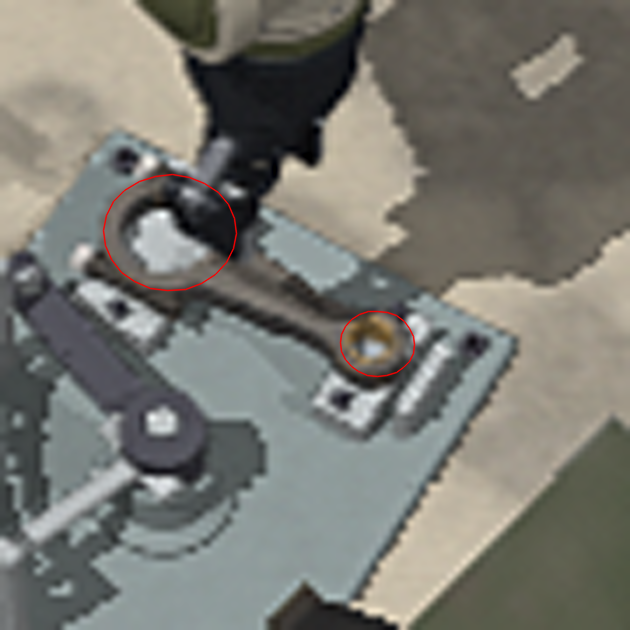

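Call:
{"fn": "apply_moves", "kwargs": {
  "increments": [
    [0.005,-0.04,0.02,0,-8,0,0.2],
    [0.015,-0.055,0.07,0,-18,0,0.2],
    [0.025,-0.056,0.12,0,-28,0,0.2],
    [0.035,-0.056,0.17,0.2,-38,0,0.2],
    [0.041,-0.056,0.21,0.2,-48.5,0,0.2]
  ]
}}

```text
t: 14.58
tcp_pos: [581.0, -192.9, 201.6]
orientation: [-89.2, 0.1, -119.7]
contact_force: [0.7, 0.2, 0.2]
width: 51.1
```

```bash
python3 - <<'E'
from plan import *
p,Rm=lever(1.222,0); inc((p+[0,0,70],Rm))
T=env.get_image("top")
ro=[*fx([[-12,100,0]],*F)[0][:2],F[2]+np.pi/2]
def circ(x,y,z,r): a=np.linspace(0,6.28,24,False); return np.c_[x+r*np.cos(a),y+r*np.sin(a),a*0+z]
crop(T["img"],(350,213),130,110,6,"t11.png",[(proj(T,fx(P,*ro)),(0,0,255)) for P in(circ(0,-62,48,17),circ(0,50,48,31))])
E
```

```text
t 14.575 [ 581.  -192.9  201.6] [-8.920e+01  1.000e-01 -1.197e+02] F [0.7 0.2 0.2] w 51.1 j [-29.  30.  74.   0.  75.   0.]
[0.016, 0.0268, 0.0099, -0.8, -21.1, 0.0]
```

View pics/t11.png

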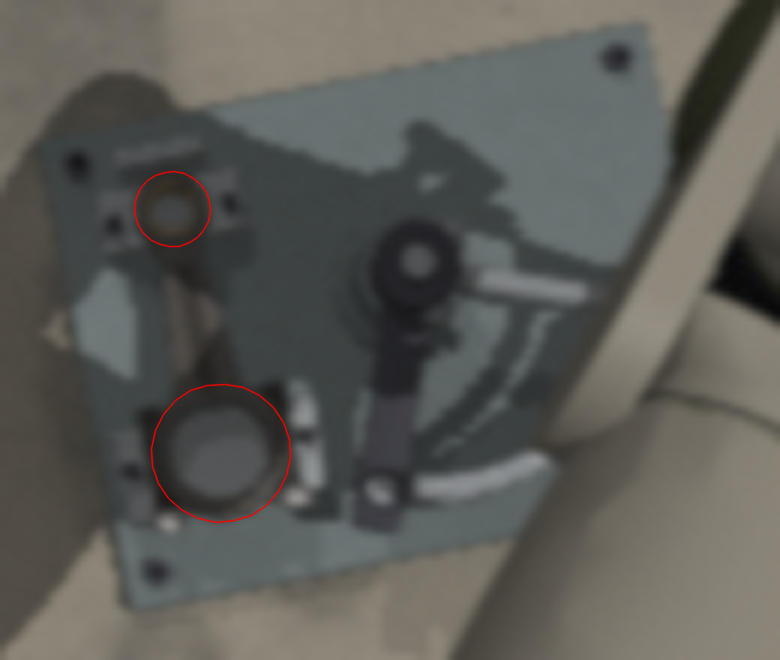

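Call:
{"fn": "apply_moves", "kwargs": {
  "increments": [
    [0.009,0.0,0.005,-0.8,-10.5,0,0.2],
    [0.016,0.01,0.0099,-0.8,-21.1,0,0.2],
    [0.016,0.03,0.0099,-0.8,-21.1,0,0.2],
    [0.016,0.03,0.0099,-0.8,-21.1,0,0.2]
  ]
}}

```text
t: 15.12
tcp_pos: [581.5, -215.8, 170.1]
orientation: [-90.2, -0.1, -98.2]
contact_force: [0.1, -0.1, 0.2]
width: 51.2
```

```bash
python3 - <<'E'
from plan import *
inc(lever(1.222,0),(np.array([581.5,-212.6,105.2]),lever(1.222,0)[1]))
E
```

```text
t 15.125 [ 581.5 -215.8  170.1] [-90.2  -0.1 -98.2] F [ 0.1 -0.1  0.2] w 51.2 j [-31.  33.  74.  -0.  73. -23.]
[-0.0041, 0.0651, 0.0, 0.2, 0.3, 0.1]
[-0.0033, 0.0649, -0.0003, 0.2, 0.3, 0.1]
```

Call:
{"fn": "apply_moves", "kwargs": {
  "increments": [
    [-0.0033,0.03,0,0.2,0.3,0,0.2],
    [-0.0033,0.062,0,0.2,0.3,0,0.2],
    [-0.0033,0.065,0,0.2,0.3,0,0.2],
    [-0.0033,0.065,0,0.2,0.3,0,-0.6],
    [-0.0033,0.065,0,0.2,0.3,0,-1]
  ],
  "squeeze": 60
}}

```text
t: 15.75
tcp_pos: [582.6, -213.0, 107.1]
orientation: [-89.8, -0.2, -98.5]
contact_force: [-0.2, 1.5, 3.9]
width: 20.1
```

Call:
{"fn": "apply_moves", "kwargs": {
  "increments": [
    [0,0,0,0,0,0,-1],
    [0,0,0,0,0,0,-1],
    [0,0,0,0,0,0,-1]
  ]
}}

```text
t: 16.12
tcp_pos: [582.6, -212.9, 107.4]
orientation: [-89.8, -0.1, -98.5]
contact_force: [-0.9, 1.4, 1.3]
width: 20.2
```

```bash
python3 - <<'E'
from plan import *
inc(lever(1.222,0),*[lever(1.222,t) for t in(.05,.1,.15,.2,.235)])
E
```

```text
t 16.125 [ 582.6 -212.9  107.4] [-89.8  -0.1 -98.5] F [-0.9  1.4  1.3] w 20.2 j [-31.  37.  78.  -0.  65. -22.]
[-0.001, 0.0024, -0.0008, -0.2, 0.0, 0.1]
[-0.0034, -0.004, -0.0008, -0.2, 0.0, -2.7]
[-0.0061, -0.0102, -0.0008, -0.2, 0.0, -5.6]
[-0.0091, -0.0163, -0.0007, -0.2, -0.0, -8.4]
[-0.0124, -0.0222, -0.0007, -0.2, -0.0, -11.3]
[-0.0149, -0.0262, -0.0007, -0.2, -0.0, -13.3]
```

Call:
{"fn": "apply_moves", "kwargs": {
  "increments": [
    [-0.0024,-0.0064,0,0,0,-2.8,-1],
    [-0.0051,-0.0126,0,0,0,-5.7,-1],
    [-0.0081,-0.0187,0,0,0,-8.5,-1],
    [-0.0114,-0.0246,0,0,0,-11.4,-1],
    [-0.0139,-0.0288,0,0,0,-13.4,-1]
  ]
}}

```text
t: 16.75
tcp_pos: [584.4, -198.7, 135.7]
orientation: [-89.8, -13.6, -98.6]
contact_force: [-0.2, 0.6, -4.8]
width: 20.1
```

```bash
python3 - <<'E'
from plan import *
inc(lever(1.222,.235,2),*[lever(p,.235,2) for p in(1.1,.98,.86,.74,.62)])
E
```

```text
t 16.75 [ 584.4 -198.7  135.7] [-89.8 -13.6 -98.6] F [-0.2  0.6 -4.8] w 20.1 j [-25.  34.  79. -15.  63. -10.]
[-0.0012, -0.0001, -0.0004, -0.2, -0.0, 0.1]
[-0.0021, -0.0004, -0.0157, -1.8, 6.8, 0.1]
[-0.0047, -0.001, -0.0305, -3.4, 13.5, 0.1]
[-0.0091, -0.0021, -0.0449, -5.0, 20.1, 0.1]
[-0.015, -0.0036, -0.0586, -6.6, 26.8, 0.1]
[-0.0226, -0.0055, -0.0715, -8.2, 33.5, 0.1]
```

Call:
{"fn": "apply_moves", "kwargs": {
  "increments": [
    [-0.0012,-0.0006,-0.0155,-1.8,6.8,0,-1],
    [-0.0038,-0.0012,-0.0303,-3.4,13.5,0,-1],
    [-0.0082,-0.0023,-0.0447,-5.0,20.1,0,-1],
    [-0.0141,-0.0038,-0.0584,-6.6,26.8,0,-1],
    [-0.0218,-0.0057,-0.0713,-8.2,33.5,0,-1]
  ]
}}

```text
t: 17.38
tcp_pos: [517.1, -165.8, 136.1]
orientation: [-89.9, -13.5, -133.3]
contact_force: [1.8, 1.6, -1.1]
width: 20.8
```

```bash
python3 - <<'E'
from plan import *
inc(lever(.62,.235,2),*[lever(p,.235,2) for p in(.5,.38,.26,.14,.03)])
E
```

```text
t 17.375 [ 517.1 -165.8  136.1] [ -89.9  -13.5 -133.3] F [ 1.8  1.6 -1.1] w 20.8 j [-24.  30.  87. -14.  69.  24.]
[-0.0006, 0.0005, -0.0005, -0.1, -0.2, 0.0]
[-0.0014, 0.0003, -0.0155, -1.7, 6.5, 0.0]
[-0.004, -0.0004, -0.0303, -3.3, 13.1, 0.0]
[-0.0083, -0.0014, -0.0447, -4.9, 19.8, 0.0]
[-0.0142, -0.0029, -0.0585, -6.5, 26.5, 0.0]
[-0.021, -0.0045, -0.0704, -7.9, 32.6, 0.0]
```

Call:
{"fn": "apply_moves", "kwargs": {
  "increments": [
    [-0.001,-0.0002,-0.0155,-1.7,6.5,0,-1],
    [-0.0036,-0.0009,-0.0303,-3.3,13.1,0,-1],
    [-0.0079,-0.0018,-0.0447,-4.9,19.8,0,-1],
    [-0.0138,-0.0033,-0.0585,-6.5,26.5,0,-1],
    [-0.0206,-0.0049,-0.0704,-7.9,32.6,0,-1]
  ]
}}

```text
t: 18.0
tcp_pos: [480.3, -102.0, 136.1]
orientation: [-89.9, -13.4, -167.0]
contact_force: [2.0, -1.1, -1.8]
width: 20.2
```

```bash
python3 - <<'E'
from plan import *
inc(lever(.03,.235,2),lever(0,.235,2))
T=env.get_image("scene"); crop(T["img"],(330,290),120,110,6,"t12.png")
E
```

```text
t 18.0 [ 480.3 -102.   136.1] [ -89.9  -13.4 -167. ] F [ 2.  -1.1 -1.8] w 20.2 j [-22.  27.  91.  -8.  73.  58.]
[-0.0004, 0.0005, -0.0, -0.0, -0.2, -0.0]
[-0.0004, 0.0005, -0.0038, -0.4, 1.5, -0.0]
```

View pics/t12.png

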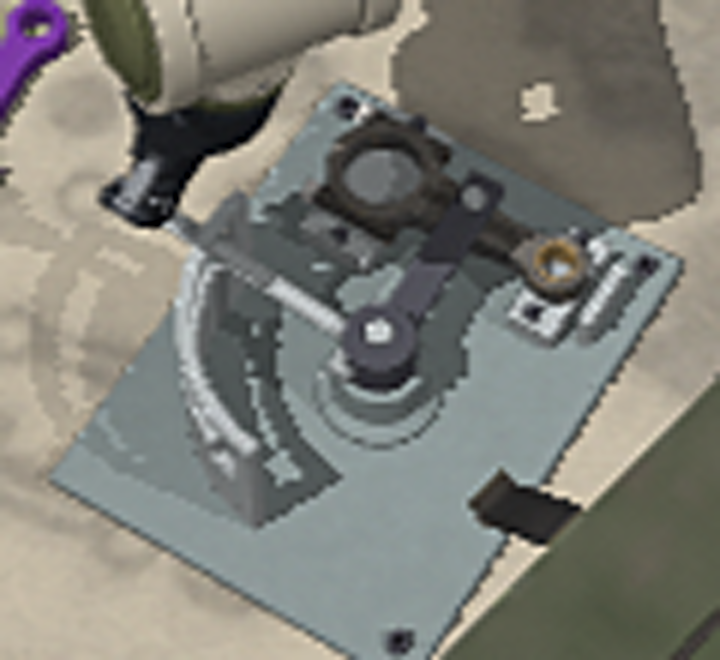

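Call:
{"fn": "apply_moves", "kwargs": {
  "increments": [
    [-0.0002,0,-0.0048,-0.4,1.5,0,-1],
    [-0.0002,0,-0.0048,-0.4,1.5,0,-1]
  ]
}}

```text
t: 18.3
tcp_pos: [479.2, -96.5, 136.2]
orientation: [-90.0, -13.4, -168.7]
contact_force: [-2.3, -1.4, -0.6]
width: 20.2
```

```bash
python3 - <<'E'
from plan import *
inc(lever(0,.235,2),*[lever(0,t,2) for t in(.19,.14,.09,.04,-.005)])
E
```

```text
t 18.3 [479.2 -96.5 136.2] [ -90.   -13.4 -168.7] F [-2.3 -1.4 -0.6] w 20.2 j [-22.  27.  92.  -8.  73.  60.]
[-0.0003, 0.0006, 0.0019, 0.0, -0.2, -0.0]
[0.0017, 0.0064, 0.0019, 0.0, -0.2, 2.6]
[0.0036, 0.0129, 0.0019, 0.0, -0.2, 5.4]
[0.0051, 0.0196, 0.0019, 0.0, -0.2, 8.3]
[0.0064, 0.0263, 0.0019, 0.0, -0.2, 11.2]
[0.0072, 0.0324, 0.0019, 0.0, -0.2, 13.7]
```

Call:
{"fn": "apply_moves", "kwargs": {
  "increments": [
    [0.0019,0.0062,0.0004,0,0,2.6,-1],
    [0.0038,0.0127,0.0004,0,0,5.4,-1],
    [0.0053,0.0194,0.0004,0,0,8.3,-1],
    [0.0066,0.0261,0.0004,0,0,11.2,-1],
    [0.0074,0.0325,0.0004,0,0,13.5,-1]
  ]
}}

```text
t: 18.92
tcp_pos: [464.8, -100.2, 106.5]
orientation: [-89.9, 0.2, -168.7]
contact_force: [-2.7, -0.4, 23.4]
width: 20.0
```

Call:
{"fn": "apply_moves", "kwargs": {
  "increments": [
    [0,0.002,0,0,0,0,-1],
    [0,0.002,0,0,0,0,-1],
    [0,0.002,0,0,0,0,-1]
  ]
}}

```text
t: 19.3
tcp_pos: [465.2, -101.3, 106.6]
orientation: [-89.8, 0.2, -168.6]
contact_force: [-9.9, -2.8, 21.9]
width: 20.2
```

```bash
python3 - <<'E'
from plan import *
inc(lever(0,0,2))
E
```

```text
t 19.3 [ 465.2 -101.3  106.6] [ -89.8    0.2 -168.6] F [-9.9 -2.8 21.9] w 20.2 j [-26.  21. 104.  -0.  54.  52.]
[-0.0004, -0.0004, -0.0001, -0.2, -0.0, -0.2]
```

Call:
{"fn": "apply_moves", "kwargs": {
  "increments": [
    [0,0,0,0,0,0,0.2],
    [0,0,0,0,0,0,0.2],
    [0,0,0,0,0,0,0.2],
    [0,-0.04,0,0,0,0,0.2],
    [0,-0.1,0,0,0,0,0.2]
  ]
}}

```text
t: 19.92
tcp_pos: [464.1, -100.6, 206.6]
orientation: [-89.9, 0.0, -168.6]
contact_force: [0.8, 0.0, 0.1]
width: 51.3
```

Call:
{"fn": "apply_moves", "kwargs": {
  "increments": [
    [0.02,-0.03,0.0,0,0,0,0.2],
    [0.07,-0.05,0,0,0,0,0.2],
    [0.12,-0.05,0,0,0,0,0.2],
    [0.12,-0.05,0,0,0,0,0.2]
  ]
}}

```text
t: 20.42
tcp_pos: [344.8, -124.5, 256.8]
orientation: [-89.9, 0.1, -168.7]
contact_force: [0.7, 0.4, 0.2]
width: 51.3
```

```bash
python3 - <<'E'
from plan import *
from scipy.optimize import least_squares
inc()
T=env.get_image("top");S=env.get_image("scene")
ro=[*fx([[-12,100,0]],*F)[0][:2],F[2]+np.pi/2]
def circ(x,y,z,r): a=np.linspace(0,6.28,24,False); return np.c_[x+r*np.cos(a),y+r*np.sin(a),a*0+z]
def hb(th):  # lever side profile: hinge->bar end, handle foot->top
    pts=[]
    for o,u in((0,0),(128,-8),(128,74)): pts.append([-(12+o*np.cos(th)-u*np.sin(th)),0,60+u*np.cos(th)+o*np.sin(th)])
    return pts
for n,d,c in(("t",T,(350,213)),("s",S,(330,290))):
    pl=[(proj(d,fx(P,*ro)),(0,0,255)) for P in(circ(0,-62,48,17),circ(0,50,48,31))]+[(proj(d,fx(hb(0)[1:],*F)),(0,255,255))]
    crop(d["img"],c,130,110,6,n+"13.png",pl)
# first pictures vs now at handle
for n,d in(("top",T),("scene",S)):
    im0=cv2.imread(f"pics/{n}0.png")[:,:,::-1]
    g=proj(d,fx([[-140,0,93]],*F))[0].round().astype(int)
    for im in(im0,d["img"]):
        w=im[g[1]-14:g[1]+14,g[0]-10:g[0]+10].astype(int).max(2)<38
        ys,xs=np.nonzero(w); print(n,len(xs),xs.mean()+g[0]-10,ys.mean()+g[1]-14,ys.min(),ys.max())
E
```

```text
t 20.425 [ 344.8 -124.5  256.8] [-8.990e+01  1.000e-01 -1.687e+02] F [0.7 0.4 0.2] w 51.3 j [-38.  -3. 109.  -0.  75.  40.]
top 46 365.69565217391306 253.32608695652175 10 16
top 45 365.6222222222222 253.3777777777778 10 16
scene 71 295.46478873239437 267.61971830985914 6 21
scene 71 295.40845070422534 267.46478873239437 6 21
```

View pics/s13.png

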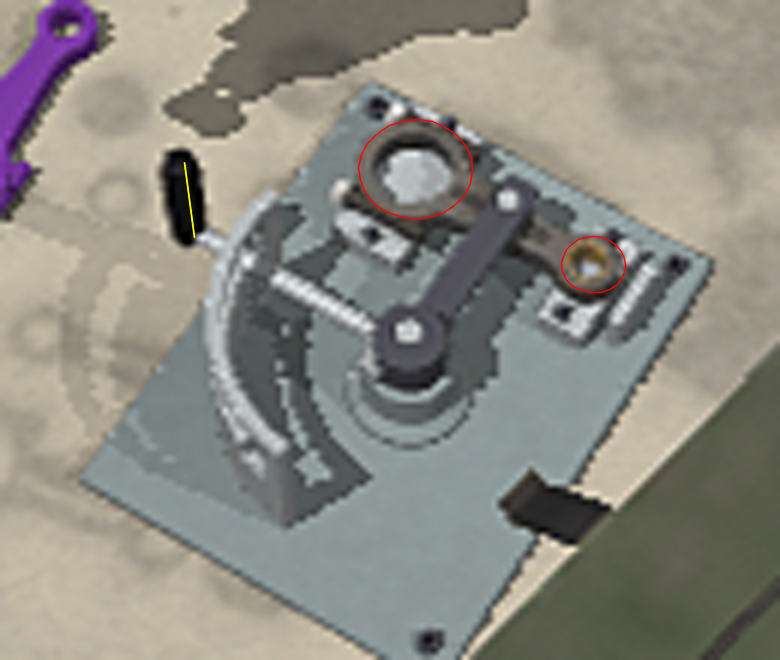

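View pics/t13.png

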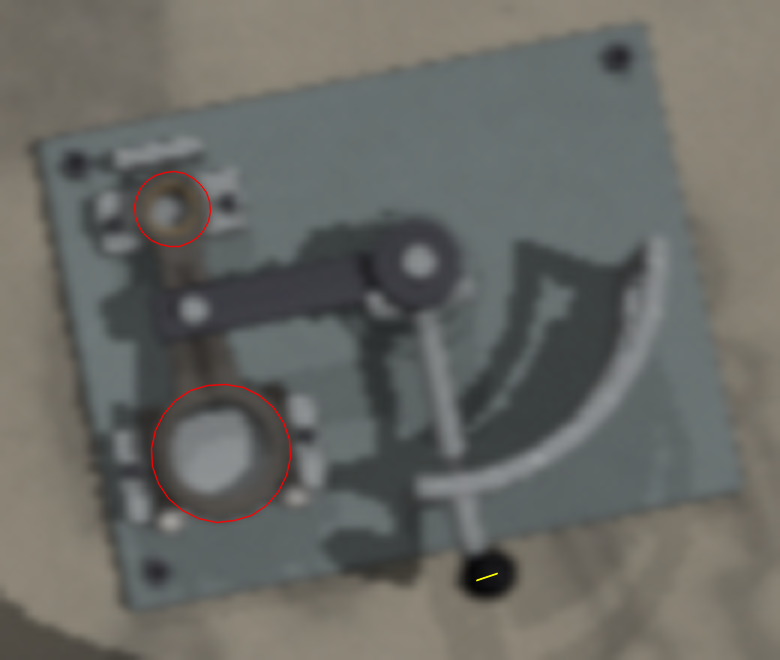

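The handle is back within 0.2 px of where it started in both views. The rod lies between both pin pairs with the keeper bar over its shank, so I'm handing in.

```bash
python3 -c "
from station import env
print(env.job_done())"
```

```text
the job is handed in; nothing more can be done
None
```

The job is done and handed in at about 20.5 s of the 72 s allowed.

- **Opening:** I lifted the lever, swung it to the open notch and pressed it to a firm stop, felt at about 24 N. The scene camera then showed it standing in that notch.
- **Rod:** I laid it on the two rests and let go. At touchdown the vertical force rose by about 10 N. Both cameras showed the big and small ends between their pins. The scene view put the small end about 2 mm towards the big end, which is within tolerance.
- **Closing:** I swung the lever back to the first notch and pressed it to a firm stop, felt at about 23 N.

**Last checks:** the handle was back within 0.2 px of its starting position in both cameras. The keeper bar stood over the shank, the gripper was clear, and measured forces were near zero. No check failed or disagreed.

I could not read the swing and lift joints directly, so those values rest on the pictures and the felt stops. I never measured the block and tin again, but the arm did not go near either of them.

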